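Clamp a reglued phone and set up the curing lamp

TASK

The blue phone standing in the wooden stand has a freshly glued screen: take the two orange spring clamps off the rail and clip one on each of the two yellow marks on the phone's top edge, leaving the phone standing in its slot. Then lift the violet curing lamp by its handle off the black charging dock and set it down gently, upright, on the middle of the green disc. Finally push the red button of the timer fully down to start the cure, leaving everything else where it is.

Things in the scene. Friction and masses are not known exactly. Their poses are not given: they have to be found in the camera images.
- phone: Blue phone, 9 x 160 x 76 mm (x thickness, y length, z height), standing on its long edge in a slot of the stand; origin at the centre of its lower edge, so the top edge is 76 mm above. Two yellow marks 28 mm long on the top edge, centred at y = +45 and -45 mm, reaching 20 mm down both faces. Loose, 0.2 kg.
- stand: Fixed pale wooden stand, 150 x 190 x 40 mm, origin at the centre of its underside. Two slots along its y axis at x = +35 and -35 mm, 11 mm wide, floor at z = 10 mm and strips up to z = 40 mm; a phone stands in each, tops at z = 86 mm.
- rail: Fixed clamp rail: a base 70 x 180 x 12 mm with an upright aluminium board 9 mm thick (x), 180 mm long (y), top edge at z = 75 mm. Origin at the centre of its underside. Both clamps start gripped on the top edge, jaw tips at z = 51 mm, hinges at z = 96 mm.
- clip1: Orange spring clamp, 24 mm wide (y), 90 mm tall, handles up, jaws down, 70 g, starting gripped on the rail. Squeezing its handles together along x opens the jaws (about 13 N; grip with 20 to 40 N); letting go closes them. Origin midway between the jaw tips at their lower end; y is the hinge axis, z up. The frame belongs to the -x half: it leans by half the jaw angle when squeezed.
- clip2: A clamp identical to clip1. The handles are plates reaching from 2 to 46 mm above the hinge; on a 9 mm thing they splay outward, 42 mm over all at the top and 24 mm near the hinge; fully squeezed they are parallel, 23 mm over all, and the jaws gape about 21 mm. Rubber pads on the lowest 14 mm of the jaws; a black stop 24 mm above the tips limits the depth.
- clip1_pivot (a point): Centre of clip1's hinge, 45 mm above its jaw tips and 21 mm above the depth stop; on an edge pushed up to the stop it is 21 mm above that edge.
- clip2_pivot (a point): The same point on clip2.
- clip1_jaw (a joint): Opening angle of clip1, rad: 0 when gripping a 9 mm thing, 0.44 fully squeezed open, -0.2 empty and shut.
- clip2_jaw (a joint): The same for clip2.
- lamp: Curing lamp: grey and violet cylinder 68 mm across and 90 mm tall with a rigid black bail handle over it: a bar 10 mm thick along the lamp's y axis, centre 140 mm above the base, 50 mm clear between its two uprights. Origin at the centre of its base. Loose, about 0.45 kg.
- dock: Fixed black charging dock, 92 mm across; the lamp stands in its shallow recess (floor at z = 25 mm, rim at z = 31 mm, inner diameter 80 mm). Origin at the centre of its underside.
- spot: Fixed green disc 104 mm across, 3 mm thick, where the lamp must stand. Origin at the centre of its underside.
- timer: Fixed white timer box, 110 x 90 x 50 mm, origin at the centre of its underside, with a dark display and a red push button on top.
- start_top (a point): Centre of the top of the timer's red push button, 30 mm across, pressed straight down.
- start (a joint): Travel of the button, m: 0 up, 0.006 fully down; springs back. Fully down takes about 5 N.
- spare_phone: Black phone, same size as the blue one and without marks, in the other slot. Bystander.
- dish: Small steel bowl, 64 mm across, 22 mm tall. Bystander.
- tape: Yellow tape roll lying flat, 80 mm across, 24 mm tall. Bystander.
- cleaner: White and blue cleaner bottle, 52 mm across, 130 mm tall. Bystander.
- driver: Screwdriver lying on the table, 170 mm long. Bystander.
- mug: Blue mug, 76 mm across, 90 mm tall. Bystander.

How it is judged:
By the outcome, as a careful person would: the job done as asked, in the order asked, and still so for the second after the job is handed in, with the robot touching nothing.
It also fails if it takes over 69 s, if anything falls off the work surface, if the arm or the gripper's body presses on something with over 40 N, if the wrist force passes 120 N, or if a joint passes its speed limit or range.

ROBOT

A 6-joint arm with a two-finger parallel gripper is mounted at the origin on the work surface. World frame = base frame: x ahead of the robot, y to its left, z up, the work surface at z = 0. Lengths are in m, angles in rad, forces in N, time in s.
With the tool pointing down it reaches from about 0.2 to 0.875 m from the base axis. Payload 3.4 kg.
Tool frame: the origin (TCP) lies midway between the tips of the shut fingers; the grasp point (between the pads) lies grip_depth behind it (grip_depth is the distance from the TCP to the grasp point, in m); z points along the fingers, y is the line along which they close (so a half turn about z gives the same grasp; the last joint's range is limited). The gripper opens to 94 mm and grips with 3 to 60 N. Pads are 16 mm wide; open, the fingers measure 119 mm over their backs; the gripper's body (75 mm by 177 mm) begins 78 mm behind the grasp point.
Start: joints at [-1.467, 0.276, 1.505, -0, 1.361, -0.121], TCP at [0.128, -0.561, 0.205] pointing down, gripper open.
Joint ranges: [-2.89, 2.89], [-0.75, 2.08], [0.22, 2.7], [-1.18, 4.32], [0.11, 2.71], [-2.7, 2.7]. Speed limits (rad/s): [2.57, 2.57, 3.14, 3.14, 3.14, 3.14].

INTERFACE

Orientations are given as a rotation vector (axis times angle).
In Python, from station import sense, get_image, finish_job, search_frame, grip_depth gives the robot as it stands. The module is installed in compiled form; this text tells all that it offers.
- The arm moves only by the tool step_arm, never from a script. Its argument "steps" is a list of rows, each an object with "grip": the opening, from -1 (shut) to 1 (fully open); "delta_pos": the shift along the world's x, y, z in m, a list of three; "twist": the turn, a rotation vector about the world's x, y, z in rad, a list of three. In form: [{"grip": grip, "delta_pos": [x, y, z], "twist": [rx, ry, rz]}, ...]. A call has 1 to 12 rows; each row shifts and turns the commanded pose from where the row before left it; what a row does not reach is not made up. A row lasts 1/10 s, in which the tool goes at most 50 mm and 8.59 degrees, less where a joint would pass 70% of its speed; a pose out of reach is approached as far as the arm can. A call is refused whole if a number of a shift passes 0.05 or a number of a turn 0.15, either way. A call with a gripper value outside its range is refused whole. The fingers move at their own pace and stop on an object; "squeeze" is the grip in N (left out, the last holds). Time passes only in rows, so rows that do not move let the fingers close. It gives the time, the measured TCP pose, the force, the opening and the grip force at its end, in the units of the state.
- sense(): the state, without advancing time (a new reading comes with each control period).
- get_image(name): name is "side" or "top" or "wrist"; returns a dict with "frame" (384x512x3 uint8, blue, green, red), "intrinsics" (3x3 intrinsics, pixels), "view" (4x4, takes a point from world to camera coordinates); the wrist camera has in their place "mount" (4x4, takes a point from camera to tool coordinates, whose origin is the TCP and whose axes are the flange's). Camera axes: x right, y down, z forward; pixel columns grow to the right and rows downward; lengths in m; the calibration is good to about 2 mm. A picture is of the moment at which its call begins: read the wrist's pose just before it. There is no depth.
- finish_job(): hands the job in; it is judged then, once.
Trained networks look in the newest picture that a camera, given by its name, has taken for a name from the list of things; names that differ only in an ending like _2 or _b are one class to them, and where a whole thing is asked for, a point or a joint stands for the part that bears it (a point fixed in the world has none). Each returns a list of dicts, best first, with "score" (0 to 1); they miss things now and then, are a little off and sometimes report something else, mostly with a low value. They report only what shows in the picture. A call takes as long as a camera call.
- search_frame(camera, name): "extent" ([centre column, centre row, width, height] in pixels, round what is visible of it).
The state is a dict: "clock": time; "joint_positions": joint angles; "qd": joint speeds; "effort": joint torques, N m; "ee_pos": TCP position; "orientation": TCP orientation; "wrist_force": force on the tool from outside, world axes, zero at the start; "wrist_torque": the same for the moment, N m; "gripper_width": finger opening in m; "gripper_force": force on a finger pad.
Only numpy, scipy, OpenCV 4.12 (cv2) and the standard library are available. Lean on these libraries where they do the work, as an engineer would, in place of code of your own. Each camera call takes 0.05 s, during which the arm holds its last target. There are 200 camera calls.

## Working session

There is one attempt and no reset: what is moved stays moved. The work goes in short steps, Python scripts to look and compute and a tool call to move; the robot and the scene stay as the last step left them, time stands still between calls to the robot, and variables do not carry over. Pictures are saved under pics/ and viewed, at most 14 in all, crops included, and the job is handed in when it is done.

Besides the shell and the picture viewer there is one more tool, called after ">>>" in YAML: its name, and indented under it one key for each argument. step_arm: Moves the arm, as the interface text tells. Its arguments: {"type":"object","properties":{"steps":{"type":"array","items":{"type":"object","properties":{"grip":{"type":"number"},"delta_pos":{"type":"array","items":{"type":"number"}},"twist":{"type":"array","items":{"type":"number"}}}}},"squeeze":{"type":"number"}},"required":["steps"]}

```bash
mkdir -p pics
python3 - <<'E'
from station import *
import cv2,numpy as np
print(sense()); print('gd',grip_depth)
for c in ['top','side']:
    g=get_image(c); cv2.imwrite(f'pics/{c}0.png',g['frame']); print(c,g['intrinsics'].tolist(),np.round(g['view'],4).tolist())
    for n in ['phone','stand','rail','clip1','lamp','dock','spot','timer','start_top','clip1_pivot']:
        print(n,[(np.round(d['extent'],1).tolist(),round(d['score'],2)) for d in search_frame(c,n)][:4])
E
```

```text
{'clock': 0.0, 'joint_positions': array([-1.46702856e+00,  2.76591109e-01,  1.50611093e+00, -8.29104715e-06,
        1.36072222e+00, -1.20991592e-01]), 'qd': array([-0.00074306, -0.00070886,  0.00093903, -0.00071696, -0.00091806,
       -0.00039337]), 'effort': array([-3.80681071e-03, -4.04589736e+01, -2.37232018e+01,  6.97543309e-02,
        3.45266901e-02, -1.41773903e-04]), 'ee_pos': array([ 0.12808782, -0.559964  ,  0.20461583]), 'orientation': array([-3.11995528e+00, -3.52105830e-01, -1.20355359e-05]), 'wrist_force': array([ 0.14311693,  0.56932223, -0.76623107]), 'wrist_torque': array([-0.02298203, -0.01180799, -0.05478657]), 'gripper_force': 0.0, 'gripper_width': 0.09383835883980125}
gd 0.0188
top [[492.5373748978534, 0.0, 260.0451510130663], [0.0, 492.5373748978534, 191.32451239449495], [0.0, 0.0, 1.0]] [[-0.0282, -0.9996, 0.0008, -0.0462], [-0.9933, 0.028, -0.112, 0.5605], [0.112, -0.0039, -0.9937, 1.5501], [0.0, 0.0, 0.0, 1.0]]
phone [([249.5, 157.1, 50.0, 9.4], 0.62)]
stand [([244.4, 173.5, 57.7, 45.0], 0.67)]
rail [([319.0, 230.2, 58.2, 31.8], 0.94)]
clip1 [([337.5, 223.6
[... 371 characters left out ...]
61754095, 0.0, 254.39352653321723], [0.0, 416.3580061754095, 187.010029415059], [0.0, 0.0, 1.0]] [[-0.6919, -0.722, -0.0038, 0.3562], [-0.4896, 0.4731, -0.7324, 0.3907], [0.5305, -0.5049, -0.6808, 0.8624], [0.0, 0.0, 0.0, 1.0]]
phone [([222.2, 192.2, 46.5, 37.6], 0.79), ([343.8, 176.9, 15.0, 30.9], 0.64)]
stand [([228.2, 215.5, 81.9, 57.6], 0.88)]
rail []
clip1 [([345.6, 178.4, 17.1, 29.9], 0.65), ([327.6, 195.4, 15.6, 34.9], 0.59)]
lamp [([140.0, 279.3, 42.2, 52.6], 0.81)]
dock [([147.1, 294.9, 42.8, 42.7], 0.83)]
spot [([206.8, 319.1, 44.3, 40.6], 0.87)]
timer [([311.2, 165.6, 38.9, 35.7], 0.57)]
start_top [([318.5, 157.1, 10.2, 10.5], 0.5)]
clip1_pivot [([345.1, 176.0, 16.1, 25.2], 0.73)]
```

Run:
```python
import cv2
a=cv2.imread('pics/top0.png')[120:300,110:380]
b=cv2.imread('pics/side0.png')[110:350,100:380]
a=cv2.resize(a,None,fx=2.95,fy=2.95,interpolation=cv2.INTER_CUBIC);cv2.imwrite('pics/tc.png',a)
b=cv2.resize(b,None,fx=2.5,fy=2.5,interpolation=cv2.INTER_CUBIC);cv2.imwrite('pics/sc.png',b)
```

```text
(no output)
```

View pics/tc.png

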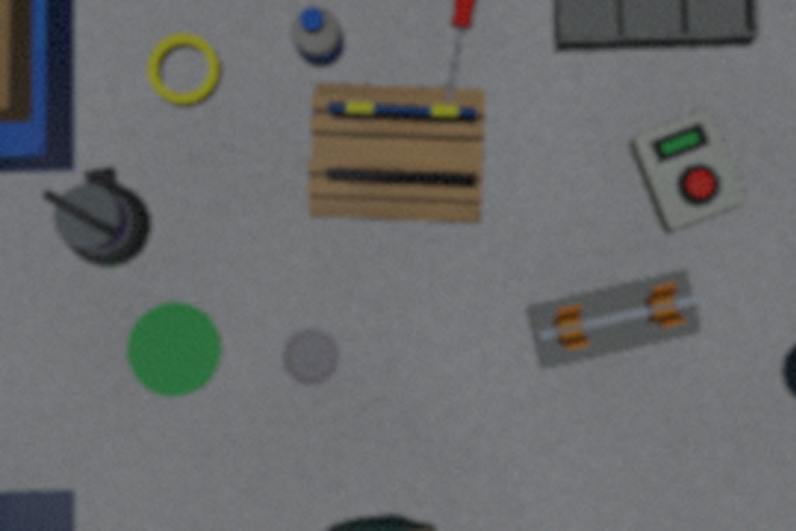

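View pics/sc.png

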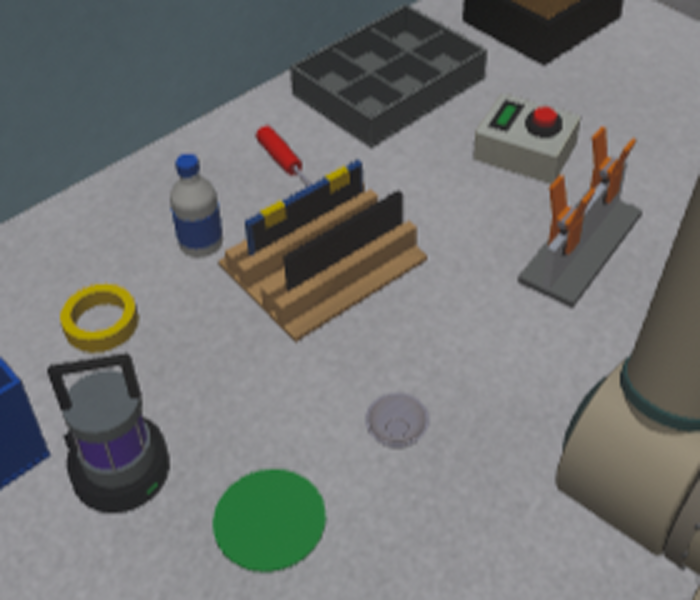

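The top crop shows the blue phone in the far slot with marks at about (359,108) and (446,111). The clips are at (572,328) and (666,305) on the tilted rail, the lamp bar runs (47,194)-(117,235), the disc is at (174,348) and the button at (699,184). The side crop agrees: marks (272,213) and (339,179), button (545,117), disc (270,520), bar (50,368)-(130,357).

```bash
cat > h.py <<'E'
import numpy as np,cv2
from scipy.spatial.transform import Rotation as R
K={'top':np.array([[492.537,0,260.045],[0,492.537,191.3245],[0,0,1]]),'side':np.array([[416.358,0,254.3935],[0,416.358,187.01],[0,0,1]])}
V={'top':np.array([[-0.0282,-0.9996,0.0008,-0.0462],[-0.9933,0.028,-0.112,0.5605],[0.112,-0.0039,-0.9937,1.5501],[0,0,0,1]]),
'side':np.array([[-0.6919,-0.722,-0.0038,0.3562],[-0.4896,0.4731,-0.7324,0.3907],[0.5305,-0.5049,-0.6808,0.8624],[0,0,0,1]])}
def ray(uv,K,V):
    d=V[:3,:3].T@np.linalg.solve(K,[uv[0],uv[1],1]); return -V[:3,:3].T@V[:3,3],d/np.linalg.norm(d)
def atz(uv,z,K,V):
    o,d=ray(uv,K,V); return o+d*(z-o[2])/d[2]
def tri(rays):
    A=sum(np.eye(3)-np.outer(d,d) for o,d in rays);b=sum((np.eye(3)-np.outer(d,d))@o for o,d in rays)
    p=np.linalg.solve(A,b); return p,[np.linalg.norm((np.eye(3)-np.outer(d,d))@(p-o)) for o,d in rays]
def wristV(s,mount):
    T=np.eye(4);T[:3,:3]=R.from_rotvec(s['orientation']).as_matrix();T[:3,3]=s['ee_pos']
    return np.linalg.inv(T@mount)
def blobs(im,lo,hi,amin=8):
    m=cv2.inRange(cv2.cvtColor(im,cv2.COLOR_BGR2HSV),lo,hi)
    n,l,s,c=cv2.connectedComponentsWithStats(m)
    return [(np.round(c[i],1).tolist(),s[i].tolist()) for i in range(1,n) if s[i][4]>=amin]
T=lambda u,v:(u/2.95+110,v/2.95+120)
S=lambda u,v:(u/2.5+100,v/2.5+110)
E
python3 - <<'E'
from h import *
np.set_printoptions(precision=4,suppress=True)
for n,t,s,z in [('markL',(359,108),(272,213),.086),('markR',(446,111),(339,179),.086),('phoneendL',(330,107),(248,226),.086),('phoneendR',(477,113),(362,163),.086),('clipA',(572,328),(562,235),.096),('clipB',(666,305),(603,172),.096),('bar1',(47,194),(50,368),.165),('bar2',(117,235),(130,357),.165),('btn',(699,184),(545,117),.055),('disc',(174,348),(270,520),.003),
 ('railend1',(540,335),(562,235),.075),('railend2',(697,301),(562,235),.075)]:
    print(n,atz(T(*t),z,K['top'],V['top'])[:2],atz(S(*s),z,K['side'],V['side'])[:2],tri([ray(T(*t),K['top'],V['top']),ray(S(*s),K['side'],V['side'])])) 
for c in ['top','side']:
    im=cv2.imread(f'pics/{c}0.png')
    for n,lo,hi in [('yel',(22,120,80),(35,255,255)),('or',(8,120,60),(19,255,255)),('red',(0,150,80),(6,255,255)),('grn',(45,100,50),(75,255,255))]: print(c,n,blobs(im,lo,hi))
E
```

```text
markL [0.6644 0.0237] [0.6575 0.035 ] (array([0.6682, 0.0256, 0.0719]), [np.float64(0.0016084843737036653), np.float64(0.0016084843737035309)])
markR [ 0.6586 -0.0683] [ 0.6478 -0.0545] (array([ 0.6625, -0.0679,  0.0678]), [np.float64(0.0008137939640256041), np.float64(0.000813793964025322)])
phoneendL [0.6664 0.0544] [0.6598 0.0663] (array([0.6706, 0.0569, 0.0715]), [np.float64(0.0020765565845679464), np.float64(0.002076556584567915)])
phoneendR [ 0.6556 -0.1011] [ 0.6498 -0.0917] (array([ 0.6583, -0.1007,  0.075 ]), [np.float64(0.0010381908605541182), np.float64(0.0010381908605541005)])
clipA [ 0.4256 -0.1921] [ 0.411  -0.1574] (array([ 0.4298, -0.1935,  0.0564]), [np.float64(0.0037887722032154078), np.float64(0.003788772203215437)])
clipB [ 0.4466 -0.2904] [ 0.4423 -0.2681] (array([ 0.4511, -0.2912,  0.0754]), [np.float64(0.004303660496144648), np.float64(0.004303660496144656)])
bar1 [0.5715 0.3324] [0.5734 0.338 ] (array([0.5735, 0.3354, 0.1624]), [np.float64(0.002737162688628058), np.float64(0.002737162688628031)])
bar2 [0.5284 0.2628] [0.5362 0.2825] (array([0.5355, 0.2728, 0.1
[... 1363 characters left out ...]
1, 27, 481])]
side or [([441.8, 5.1], [438, 0, 9, 11, 60]), ([507.9, 20.3], [501, 5, 11, 26, 147]), ([354.5, 72.0], [347, 68, 15, 10, 41]), ([389.5, 77.1], [380, 73, 19, 10, 52]), ([318.9, 96.5], [290, 74, 59, 43, 1232]), ([487.8, 127.3], [447, 74, 65, 101, 3508]), ([334.7, 185.3], [326, 161, 18, 50, 204]), ([346.3, 178.8], [342, 166, 12, 25, 91]), ([322.7, 191.1], [320, 180, 8, 26, 115]), ([54.8, 252.3], [31, 227, 49, 52, 1135]), ([3.0, 309.3], [0, 292, 10, 34, 196])]
side red [([317.4, 156.1], [313, 153, 10, 7, 52]), ([210.6, 169.1], [203, 161, 17, 18, 136])]
side grn [([302.0, 155.6], [299, 152, 7, 8, 35]), ([207.2, 317.7], [185, 298, 45, 41, 1421]), ([160.5, 305.0], [159, 303, 4, 5, 8])]
```

>>> step_arm:
  steps:
    - {"grip": 1,"delta_pos": [0.024,0.029,0.012],"twist": [0,0,0.139]}
    - {"grip": 1,"delta_pos": [0.024,0.029,0.012],"twist": [0,0,0.139]}
    - {"grip": 1,"delta_pos": [0.024,0.029,0.012],"twist": [0,0,0.139]}
    - {"grip": 1,"delta_pos": [0.024,0.029,0.012],"twist": [0,0,0.139]}
    - {"grip": 1,"delta_pos": [0.024,0.029,0.012],"twist": [0,0,0.139]}
    - {"grip": 1,"delta_pos": [0.024,0.029,0.012],"twist": [0,0,0.139]}
    - {"grip": 1,"delta_pos": [0.024,0.029,0.012],"twist": [0,0,0.139]}
    - {"grip": 1,"delta_pos": [0.024,0.029,0.012],"twist": [0,0,0.139]}
    - {"grip": 1,"delta_pos": [0.024,0.029,0.012],"twist": [0,0,0.139]}
    - {"grip": 1,"delta_pos": [0.024,0.029,0.012],"twist": [0,0,0.139]}
    - {"grip": 1,"delta_pos": [0.024,0.029,0.012],"twist": [0,0,0.139]}
    - {"grip": 1,"delta_pos": [0,0,0],"twist": [0,0,0]}

```text
clock: 2.3
ee_pos: [0.3949, -0.2389, 0.3393]
orientation: [1.998, 2.419, 0.004]
wrist_force: [-0.6, -0.4, -0.6]
gripper_width: 0.094
gripper_force: 0.0
```

Run:
```python
from station import *
from h import *
np.set_printoptions(precision=4,suppress=True)
s=sense();g=get_image('wrist');print(s['ee_pos'],s['orientation'],s['joint_positions'])
print(g['intrinsics'],g['mount']);cv2.imwrite('pics/w1.png',g['frame'])
W=wristV(s,g['mount']);np.savez('w1',V=W,K=g['intrinsics'])
for p in [(.426,-.192,.096),(.447,-.29,.096)]:
    c=W@[*p,1];q=g['intrinsics']@c[:3];print(p,q[:2]/q[2])
for n in ['clip1','rail','clip1_pivot','start_top']: print(n,[(np.round(d['extent'],1).tolist(),round(d['score'],2)) for d in search_frame('wrist',n)][:4])
```

```text
[ 0.3949 -0.2389  0.3393] [1.9982 2.4194 0.0037] [-0.6969  0.049   1.4643  0.0024  1.6246 -0.8869]
[[317.3109   0.     253.7979]
 [  0.     317.3109 194.0256]
 [  0.       0.       1.    ]] [[-0.0009 -0.9655 -0.2603  0.0752]
 [ 1.     -0.0009  0.0002  0.0002]
 [-0.0004 -0.2603  0.9655 -0.1791]
 [ 0.      0.      0.      1.    ]]
(0.426, -0.192, 0.096) [282.7239 135.7828]
(0.447, -0.29, 0.096) [282.5784 208.467 ]
clip1 [([284.0, 209.3, 31.8, 36.6], 0.81), ([288.8, 136.6, 32.8, 26.9], 0.55)]
rail [([279.3, 169.4, 49.0, 126.8], 0.57)]
clip1_pivot [([285.9, 208.9, 35.1, 35.9], 0.77)]
start_top []
```

View pics/w1.png

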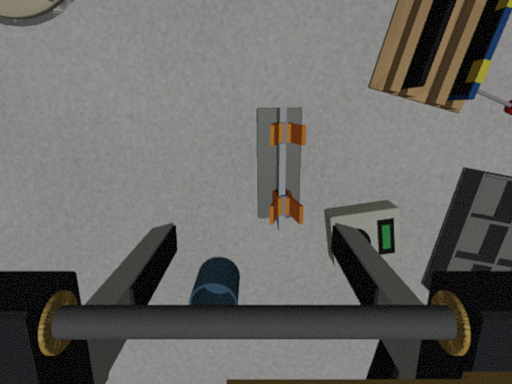

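The wrist view shows the two clips at about (285,208) and (288,134), matching the predicted (283,208) and (283,136). The rail is vertical in the image, so the tool is aligned with it.

>>> step_arm:
  steps:
    - {"grip": 1,"delta_pos": [0.007,0.012,-0.03],"twist": [0,0,0]}
    - {"grip": 1,"delta_pos": [0.007,0.012,-0.03],"twist": [0,0,0]}
    - {"grip": 1,"delta_pos": [0.007,0.012,-0.03],"twist": [0,0,0]}
    - {"grip": 1,"delta_pos": [0.008,0.011,-0.03],"twist": [0,0,0]}
    - {"grip": 1,"delta_pos": [0,0,0],"twist": [0,0,0]}

```text
clock: 3.05
ee_pos: [0.4183, -0.193, 0.2136]
orientation: [-2.004, -2.407, 0.001]
wrist_force: [-0.5, 0.6, 0.8]
gripper_width: 0.0943
gripper_force: 0.0
```

Run:
```python
from station import *
from h import *
np.set_printoptions(precision=4,suppress=True)
s=sense();g=get_image('wrist');print(s['ee_pos'],s['orientation'])
W=wristV(s,g['mount']);np.savez('w2',V=W,K=g['intrinsics']);cv2.imwrite('pics/w2raw.png',g['frame'])
cv2.imwrite('pics/w2.png',cv2.resize(g['frame'][60:384,180:400],None,fx=1.85,fy=1.85,interpolation=cv2.INTER_CUBIC))
for p in [(.426,-.192,.096),(.447,-.29,.096),(.426,-.192,.139)]:
    c=W@[*p,1];q=g['intrinsics']@c[:3];print(p,q[:2]/q[2])
for n in ['clip1','rail','clip1_pivot']: print(n,[(np.round(d['extent'],1).tolist(),round(d['score'],2)) for d in search_frame('wrist',n)][:4])
for f in ['w1','w2raw']: print(f,blobs(cv2.imread(f'pics/{f}.png'),(5,130,60),(19,255,255),25))
```

```text
[ 0.4183 -0.193   0.2136] [-2.0044 -2.4071  0.0012]
(0.426, -0.192, 0.096) [262.3465 190.4203]
(0.447, -0.29, 0.096) [264.5586 283.4018]
(0.426, -0.192, 0.139) [263.3774 202.9446]
clip1 [([266.6, 192.3, 50.3, 46.7], 0.69)]
rail [([263.6, 224.5, 58.5, 164.6], 0.79)]
clip1_pivot [([265.4, 278.8, 47.3, 57.6], 0.98)]
w1 [([275.8, 133.5], [270, 123, 13, 23, 264]), ([296.0, 133.3], [287, 123, 19, 22, 364]), ([275.1, 207.1], [270, 190, 12, 34, 264]), ([293.7, 208.1], [285, 190, 18, 34, 347])]
w2raw [([278.7, 189.9], [267, 167, 24, 45, 712]), ([250.3, 190.5], [240, 168, 22, 44, 659]), ([253.3, 283.3], [243, 253, 20, 52, 535]), ([277.4, 283.4], [268, 252, 22, 53, 591]), ([457.0, 301.5], [453, 297, 11, 11, 27]), ([477.2, 377.9], [473, 373, 9, 11, 32])]
```

View pics/w2.png

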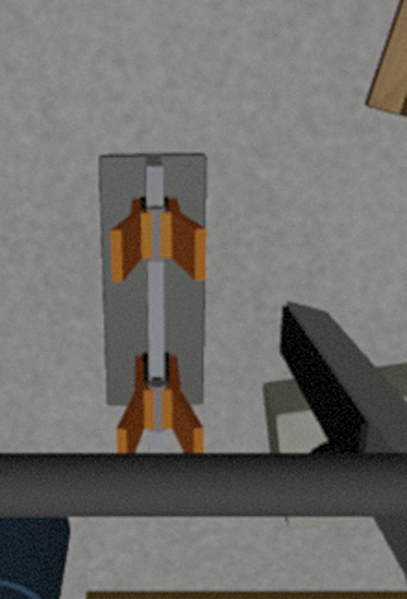

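Run:
```python
from h import *
np.set_printoptions(precision=4,suppress=True)
a=np.load('w1.npz');b=np.load('w2.npz')
c=lambda u,v:(180+u/1.85,60+v/1.85)
print('A top',tri([ray((288,134.5),a['K'],a['V']),ray(c(158,255),b['K'],b['V'])]),atz(c(158,255),.142,b['K'],b['V']),atz((288,134.5),.142,a['K'],a['V']))
print('B top w1',atz((286.5,212.5),.142,a['K'],a['V']))
for n,u,v in [('rail near end ctr',156,378),('far',155,166)]: print(n,atz(c(u,v),.075,b['K'],b['V']))
# hinge bodies (orange plate between) centre
print('A hinge',atz(c(157,236),.096,b['K'],b['V']),'B hinge',atz(c(158.5,405),.096,b['K'],b['V']))
im=cv2.imread('pics/w2raw.png');
# rail board centre line fit
print([atz(c(u,v),.075,b['K'],b['V'])[:2] for u,v in [(155,185),(156,310),(156.5,345)]])
```

```text
A top (array([ 0.4266, -0.1864,  0.1427]), [np.float64(7.177673292886381e-05), np.float64(7.177673292886996e-05)]) [ 0.4266 -0.1866  0.142 ] [ 0.4268 -0.1864  0.142 ]
B top w1 [ 0.4456 -0.2806  0.142 ]
rail near end ctr [ 0.4452 -0.279   0.075 ]
far [ 0.421  -0.1556  0.075 ]
A hinge [ 0.4279 -0.1888  0.096 ] B hinge [ 0.4472 -0.2847  0.096 ]
[array([ 0.4229, -0.1658]), array([ 0.4371, -0.2368]), array([ 0.4415, -0.2582])]
```

>>> step_arm:
  steps:
    - {"grip": 1,"delta_pos": [0.009,0.005,-0.01],"twist": [0,0,0.015]}
    - {"grip": 1,"delta_pos": [0,0,-0.025],"twist": [0,0,0]}
    - {"grip": 1,"delta_pos": [0,0,-0.025],"twist": [0,0,0]}
    - {"grip": 0.5,"delta_pos": [0,0,-0.025],"twist": [0,0,0]}
    - {"grip": 0.2,"delta_pos": [0,0,-0.02],"twist": [0,0,0]}
    - {"grip": 0.1,"delta_pos": [0,0,0],"twist": [0,0,0]}
    - {"grip": 0.1,"delta_pos": [0,0,0],"twist": [0,0,0]}

```text
clock: 3.95
ee_pos: [0.4309, -0.1899, 0.113]
orientation: [1.99, 2.43, 0.0]
wrist_force: [-0.7, -1.0, -0.1]
gripper_width: 0.0652
gripper_force: 0.0
```

>>> step_arm:
  steps:
    - {"grip": -0.2,"delta_pos": [0,0,0],"twist": [0,0,0]}

```text
clock: 4.05
ee_pos: [0.4314, -0.1903, 0.1138]
orientation: [1.989, 2.428, 0.001]
wrist_force: [-0.5, 0.4, 0.7]
gripper_width: 0.0571
gripper_force: 0.0
```

Run:
```python
from station import *
from h import *
np.set_printoptions(precision=4,suppress=True)
s=sense();print(s['ee_pos'],s['orientation'],s['qd'],s['gripper_width'])
g=get_image('wrist');W=wristV(s,g['mount']);print(sense()['ee_pos']);cv2.imwrite('pics/w3raw.png',g['frame']);np.savez('w3',V=W,K=g['intrinsics'])
for p in [(.427,-.188,.142)]:
    c=W@[*p,1];q=g['intrinsics']@c[:3];print(p,q[:2]/q[2])
print(blobs(g['frame'],(5,130,60),(19,255,255),60))
cv2.imwrite('pics/w3.png',g['frame'])
```

```text
[ 0.4314 -0.1903  0.1138] [1.9892 2.4279 0.0007] [-0.0021 -0.007   0.0001  0.0005 -0.0018 -0.0005] 0.0570656131161442
[ 0.4313 -0.1902  0.1138]
(0.427, -0.188, 0.142) [246.1241 252.7277]
[([224.0, 231.3], [205, 189, 39, 81, 1800]), ([268.7, 230.9], [251, 189, 36, 81, 1672]), ([231.4, 360.1], [213, 339, 32, 43, 791]), ([264.0, 359.8], [252, 339, 29, 45, 744])]
```

View pics/w3.png

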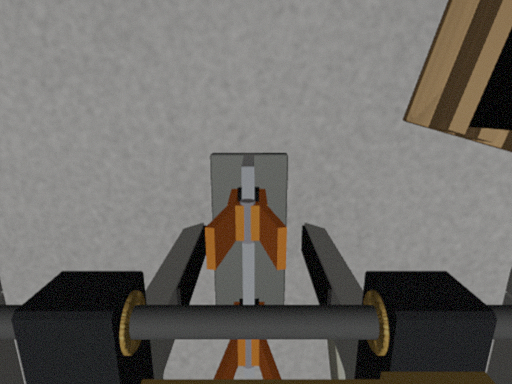

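The clip handles are centred at u≈246 and the fingertips at u≈253 (203 to 303). The tool has to shift about 4 mm in -x and 3 mm in +y.

>>> step_arm:
  steps:
    - {"grip": -0.2,"delta_pos": [-0.005,0.003,-0.005],"twist": [0,0,0]}
    - {"grip": -0.2,"delta_pos": [0,0,0],"twist": [0,0,0]}

```text
clock: 4.3
ee_pos: [0.4251, -0.1863, 0.1081]
orientation: [1.99, 2.429, 0.001]
wrist_force: [-0.6, -0.6, 4.7]
gripper_width: 0.0393
gripper_force: 7.7
```

>>> step_arm:
  squeeze: 30
  steps:
    - {"grip": -0.2,"delta_pos": [0.002,0,0],"twist": [0,0,0]}
    - {"grip": -1,"delta_pos": [0,0,0],"twist": [0,0,0]}
    - {"grip": -1,"delta_pos": [0,0,0],"twist": [0,0,0]}
    - {"grip": -1,"delta_pos": [0,0,0],"twist": [0,0,0]}

```text
clock: 4.7
ee_pos: [0.4293, -0.1878, 0.1098]
orientation: [1.987, 2.425, 0.002]
wrist_force: [0.3, -0.3, 11.0]
gripper_width: 0.0225
gripper_force: 30.0
```

>>> step_arm:
  steps:
    - {"grip": -1,"delta_pos": [0,0,0.01],"twist": [0,0,0]}
    - {"grip": -1,"delta_pos": [0,0,0.03],"twist": [0,0,0]}
    - {"grip": -1,"delta_pos": [0,0,0.04],"twist": [0,0,0]}
    - {"grip": -1,"delta_pos": [0,0,0.04],"twist": [0,0,0]}
    - {"grip": -1,"delta_pos": [0.01,0.01,0.03],"twist": [0,0,0]}
    - {"grip": -1,"delta_pos": [0,0,0],"twist": [0,0,0]}

```text
clock: 5.3
ee_pos: [0.4399, -0.1771, 0.2619]
orientation: [1.984, 2.424, 0.004]
wrist_force: [0.4, 0.0, -0.6]
gripper_width: 0.0226
gripper_force: 30.0
```

Run:
```python
from station import *
from h import *
np.set_printoptions(precision=4,suppress=True)
s=sense();print(s['ee_pos'],s['orientation'],s['gripper_width'],s['gripper_force'],s['wrist_force'])
g=get_image('wrist');W=wristV(s,g['mount']);np.savez('w4',V=W,K=g['intrinsics']);cv2.imwrite('pics/w4.png',g['frame'])
for n in ['phone','stand','clip1_pivot']: print(n,[(np.round(d['extent'],1).tolist(),round(d['score'],2)) for d in search_frame('wrist',n)][:4])
print(blobs(g['frame'],(22,120,80),(35,255,255),20))
b=np.load('w2.npz')
```

```text
[ 0.4399 -0.1771  0.2619] [1.9842 2.4242 0.0038] 0.022572780351847874 29.990698099136353 [ 0.3823  0.0085 -0.573 ]
phone [([471.1, 74.0, 80.2, 142.8], 0.62)]
stand [([422.9, 75.5, 150.1, 151.0], 0.67)]
clip1_pivot [([419.0, 76.2, 153.4, 152.0], 0.45)]
[([504.9, 31.9], [491, 13, 21, 31, 246]), ([470.9, 114.3], [461, 102, 21, 27, 286]), ([458.7, 116.7], [454, 109, 9, 17, 40])]
```

View pics/w4.png

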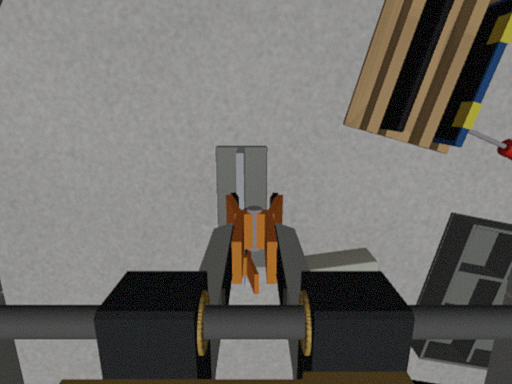

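The clip is held squeezed open between the fingers at u≈255, v 195-290. The phone marks are at (505,32) and (470,114). Next I hover near the phone and measure.

>>> step_arm:
  steps:
    - {"grip": -1,"delta_pos": [0.031,0.009,-0.003],"twist": [0,0,-0.039]}
    - {"grip": -1,"delta_pos": [0.031,0.009,-0.003],"twist": [0,0,-0.039]}
    - {"grip": -1,"delta_pos": [0.031,0.009,-0.003],"twist": [0,0,-0.039]}
    - {"grip": -1,"delta_pos": [0.031,0.009,-0.003],"twist": [0,0,-0.039]}
    - {"grip": -1,"delta_pos": [0.031,0.009,-0.003],"twist": [0,0,-0.039]}
    - {"grip": -1,"delta_pos": [0.031,0.009,-0.003],"twist": [0,0,-0.039]}
    - {"grip": -1,"delta_pos": [0.031,0.009,-0.003],"twist": [0,0,-0.039]}
    - {"grip": -1,"delta_pos": [0,0,0],"twist": [0,0,0]}
    - {"grip": -1,"delta_pos": [0,0,0],"twist": [0,0,0]}

```text
clock: 6.4
ee_pos: [0.653, -0.1135, 0.2338]
orientation: [-2.299, -2.135, 0.005]
wrist_force: [-0.4, -0.2, -1.3]
gripper_width: 0.0227
gripper_force: 30.0
```

```bash
cat > look.py <<'E'
import sys
from station import *
from h import *
np.set_printoptions(precision=4,suppress=True)
f=sys.argv[1]
s=sense();print(s['ee_pos'],s['orientation'],s['gripper_width'],s['wrist_force'])
g=get_image('wrist');W=wristV(s,g['mount']);np.savez(f,V=W,K=g['intrinsics']);cv2.imwrite(f'pics/{f}.png',g['frame'])
Rm=R.from_rotvec(s['orientation']).as_matrix()
for p in [(0,0,0),(0,0,.014),(.012,0,.014),(-.012,0,.014)]:
    w=Rm@p+s['ee_pos'];c=W@[*w,1];q=g['intrinsics']@c[:3];print('tool',p,w,q[:2]/q[2])
for n,p in [('mL',(.664,.024,.086)),('mR',(.659,-.068,.086))]:
    c=W@[*p,1];q=g['intrinsics']@c[:3];print(n,q[:2]/q[2])
for c,bb in blobs(g['frame'],(22,110,70),(35,255,255),20): print('yel',c,bb,atz(c,.086,g['intrinsics'],W))
E
python3 look.py w5
```

```text
[ 0.653  -0.1135  0.2338] [-2.2992 -2.1347  0.0051] 0.022675388676233723 [-0.3579 -0.2173 -1.2731]
tool (0, 0, 0) [ 0.653  -0.1135  0.2338] [253.3372 236.9839]
tool (0, 0, 0.014) [ 0.6529 -0.1135  0.2198] [253.353  228.5547]
tool (0.012, 0, 0.014) [ 0.6538 -0.1015  0.2198] [253.3297 210.9643]
tool (-0.012, 0, 0.014) [ 0.6521 -0.1254  0.2198] [253.3756 245.6198]
mL [254.911   39.8075]
mR [256.7046 138.5206]
yel [258.5, 37.4] [253, 21, 12, 34, 390] [0.6675 0.0258 0.086 ]
yel [259.0, 134.4] [254, 120, 11, 29, 310] [ 0.6616 -0.064   0.086 ]
```

View pics/w5.png

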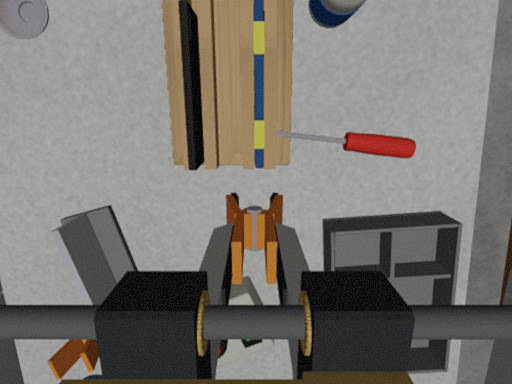

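The view shows the marks at (258,37) and (259,134). The clip hangs centred at u≈255, with its hinge front at v≈210 as predicted.

>>> step_arm:
  steps:
    - {"grip": -1,"delta_pos": [0.004,0.025,-0.02],"twist": [0,0,0.008]}
    - {"grip": -1,"delta_pos": [0.004,0.025,-0.02],"twist": [0,0,0]}
    - {"grip": -1,"delta_pos": [0,0,-0.025],"twist": [0,0,0]}
    - {"grip": -1,"delta_pos": [0,0,0],"twist": [0,0,0]}

```text
clock: 6.85
ee_pos: [0.6582, -0.0631, 0.1681]
orientation: [-2.29, -2.142, 0.008]
wrist_force: [0.5, -0.2, -0.9]
gripper_width: 0.023
gripper_force: 30.0
```

```bash
python3 look.py w6
```

```text
[ 0.6582 -0.0631  0.1681] [-2.2895 -2.1419  0.0082] 0.022993989146405623 [ 0.5305 -0.2495 -0.8654]
tool (0, 0, 0) [ 0.6582 -0.0631  0.1681] [253.3394 236.98  ]
tool (0, 0, 0.014) [ 0.6581 -0.0631  0.1541] [253.3552 228.551 ]
tool (0.012, 0, 0.014) [ 0.6589 -0.0511  0.1541] [253.3319 210.9606]
tool (-0.012, 0, 0.014) [ 0.6573 -0.0751  0.1541] [253.3779 245.6162]
mL [254.0938  92.6724]
mR [255.4784 204.9441]
yel [258.5, 89.9] [252, 71, 14, 39, 523] [0.6676 0.0258 0.086 ]
yel [258.2, 195.6] [252, 184, 13, 26, 291] [ 0.6619 -0.0598  0.086 ]
```

>>> step_arm:
  steps:
    - {"grip": -1,"delta_pos": [0.003,-0.001,-0.01],"twist": [0,0,0]}
    - {"grip": -1,"delta_pos": [0,0,-0.015],"twist": [0,0,0]}
    - {"grip": -1,"delta_pos": [0,0,-0.012],"twist": [0,0,0]}
    - {"grip": -1,"delta_pos": [0,0,0],"twist": [0,0,0]}

```text
clock: 7.3
ee_pos: [0.6641, -0.065, 0.1331]
orientation: [-2.294, -2.143, 0.003]
wrist_force: [1.3, 0.3, -0.8]
gripper_width: 0.0225
gripper_force: 30.0
```

>>> step_arm:
  steps:
    - {"grip": -1,"delta_pos": [-0.003,0.001,-0.004],"twist": [0,0,0]}
    - {"grip": -1,"delta_pos": [0,0,-0.004],"twist": [0,0,0]}
    - {"grip": -1,"delta_pos": [0,0,0],"twist": [0,0,0]}

```text
clock: 7.6
ee_pos: [0.662, -0.0636, 0.1264]
orientation: [-2.295, -2.146, 0.0]
wrist_force: [-0.2, 0.4, -1.1]
gripper_width: 0.0228
gripper_force: 30.0
```

>>> step_arm:
  steps:
    - {"grip": -1,"delta_pos": [0,0,-0.003],"twist": [0,0,0]}
    - {"grip": -1,"delta_pos": [0,0,0],"twist": [0,0,0]}

```text
clock: 7.8
ee_pos: [0.6621, -0.0635, 0.1234]
orientation: [-2.294, -2.146, 0.0]
wrist_force: [0.5, 0.2, -1.0]
gripper_width: 0.0227
gripper_force: 30.0
```

```bash
python3 look.py w7
python3 - <<'E'
import cv2
a=cv2.imread('pics/w7.png')
cv2.imwrite('pics/w7c.png',cv2.resize(a[90:310,170:350],None,fx=2.7,fy=2.7))
E
```

```text
[ 0.6621 -0.0635  0.1234] [-2.2945 -2.1459  0.0001] 0.022714253168388883 [ 0.453   0.2287 -1.014 ]
tool (0, 0, 0) [ 0.6621 -0.0635  0.1234] [253.3406 236.9792]
tool (0, 0, 0.014) [ 0.6621 -0.0635  0.1094] [253.3563 228.5501]
tool (0.012, 0, 0.014) [ 0.6629 -0.0515  0.1094] [253.3331 210.9596]
tool (-0.012, 0, 0.014) [ 0.6613 -0.0755  0.1094] [253.3788 245.6153]
mL [247.0931  89.0335]
mR [249.5074 222.8271]
yel [252.1, 85.1] [244, 62, 18, 47, 780] [0.6674 0.0262 0.086 ]
yel [252.0, 202.3] [245, 198, 16, 11, 122] [ 0.6619 -0.0527  0.086 ]
```

View pics/w7c.png

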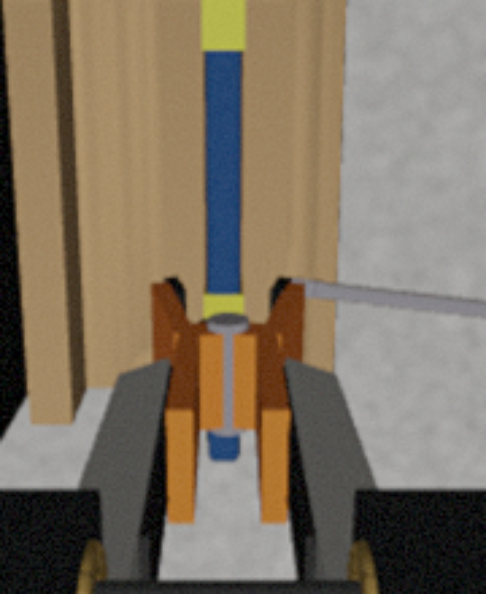

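The jaws straddle the phone at crop (223,300). The yellow mark's front edge is at v=199 px, i.e. y≈-0.050, so the clip is centred on the mark. I seat it 2 mm deeper and release.

>>> step_arm:
  steps:
    - {"grip": -1,"delta_pos": [-0.001,0,-0.002],"twist": [0,0,0]}
    - {"grip": -1,"delta_pos": [0,0,0],"twist": [0,0,0]}
    - {"grip": -0.1,"delta_pos": [0,0,0],"twist": [0,0,0]}
    - {"grip": 0.1,"delta_pos": [0,0,0],"twist": [0,0,0]}
    - {"grip": 0.3,"delta_pos": [0,0,0],"twist": [0,0,0]}

```text
clock: 8.35
ee_pos: [0.6612, -0.0636, 0.1215]
orientation: [2.295, 2.146, 0.0]
wrist_force: [-0.5, -0.2, 1.0]
gripper_width: 0.0436
gripper_force: 0.0
```

>>> step_arm:
  steps:
    - {"grip": 0.5,"delta_pos": [0,0,0],"twist": [0,0,0]}
    - {"grip": 0.6,"delta_pos": [0,0,0.03],"twist": [0,0,0]}
    - {"grip": 0.6,"delta_pos": [0,0,0.045],"twist": [0,0,0]}
    - {"grip": 0.5,"delta_pos": [-0.03,-0.03,0.025],"twist": [0,0,0.038]}
    - {"grip": 0.5,"delta_pos": [-0.031,-0.031,0],"twist": [0,0,0.038]}
    - {"grip": 0.5,"delta_pos": [-0.031,-0.031,0],"twist": [0,0,0.038]}
    - {"grip": 0.5,"delta_pos": [-0.031,-0.031,0],"twist": [0,0,0.038]}
    - {"grip": 0.5,"delta_pos": [-0.031,-0.031,0],"twist": [0,0,0.038]}
    - {"grip": 0.5,"delta_pos": [-0.031,-0.031,0],"twist": [0,0,0.038]}
    - {"grip": 0.5,"delta_pos": [-0.03,-0.033,-0.01],"twist": [0,0,0.037]}
    - {"grip": 0.4,"delta_pos": [0,0,0],"twist": [0,0,0]}

```text
clock: 9.45
ee_pos: [0.4423, -0.2846, 0.2109]
orientation: [-1.996, -2.424, 0.004]
wrist_force: [0.2, 0.0, 0.5]
gripper_width: 0.0668
gripper_force: 0.0
```

```bash
python3 look.py w8
python3 - <<'E'
import cv2
from h import *
a=cv2.imread('pics/w8.png');b=np.load('w8.npz')
for c,bb in blobs(a,(5,130,60),(19,255,255),25):print(c,bb)
E
```

```text
[ 0.4423 -0.2846  0.2109] [-1.9963 -2.4239  0.0042] 0.06680222833401661 [0.2    0.0191 0.5448]
tool (0, 0, 0) [ 0.4423 -0.2846  0.2109] [253.4483 236.8488]
tool (0, 0, 0.014) [ 0.4423 -0.2847  0.1969] [253.4627 228.425 ]
tool (0.012, 0, 0.014) [ 0.44   -0.2729  0.1969] [253.4411 210.8324]
tool (-0.012, 0, 0.014) [ 0.4446 -0.2964  0.197 ] [253.4837 245.492 ]
mL [ 612.9086 -141.06  ]
mR [554.9527  -9.6117]
[430.9, 33.5] [425, 29, 14, 11, 37]
[272.5, 194.9] [261, 171, 24, 46, 709]
[243.9, 195.2] [233, 172, 23, 46, 681]
[459.7, 377.8] [456, 372, 9, 12, 37]
[436.9, 377.1] [428, 374, 17, 9, 34]
[467.4, 379.1] [464, 375, 8, 9, 25]
```

Run:
```python
from h import *
b=np.load('w8.npz')
print(atz((258.9,203),.142,b['K'],b['V']),atz((258.3,193),.096,b['K'],b['V']))
```

```text
[ 0.44631776 -0.28315843  0.142     ] [ 0.44708311 -0.2869103   0.096     ]
```

>>> step_arm:
  steps:
    - {"grip": 0.4,"delta_pos": [0.004,0,-0.02],"twist": [0,0,0.005]}
    - {"grip": 0.3,"delta_pos": [0,0,-0.025],"twist": [0,0,0]}
    - {"grip": 0.3,"delta_pos": [0,0,-0.025],"twist": [0,0,0]}
    - {"grip": 0.2,"delta_pos": [0,0,-0.025],"twist": [0,0,0]}
    - {"grip": 0.15,"delta_pos": [0,0,0],"twist": [0,0,0]}

```text
clock: 10.0
ee_pos: [0.4493, -0.2789, 0.1138]
orientation: [-1.98, -2.431, -0.001]
wrist_force: [0.2, 0.5, 0.5]
gripper_width: 0.0545
gripper_force: 0.0
```

>>> step_arm:
  steps:
    - {"grip": 0.15,"delta_pos": [-0.002,-0.006,-0.004],"twist": [0,0,0]}
    - {"grip": 0.1,"delta_pos": [0,0,0],"twist": [0,0,0]}
    - {"grip": 0,"delta_pos": [0,0,0],"twist": [0,0,0]}

```text
clock: 10.3
ee_pos: [0.4491, -0.2882, 0.1138]
orientation: [1.983, 2.433, 0.0]
wrist_force: [0.1, 1.0, 0.3]
gripper_width: 0.0477
gripper_force: 0.0
```

```bash
python3 look.py w9
python3 - <<'E'
import cv2
from h import *
a=cv2.imread('pics/w9.png')
for c,bb in blobs(a,(5,130,60),(19,255,255),60):print(c,bb)
E
```

```text
[ 0.4491 -0.2882  0.1138] [1.9835 2.433  0.0002] 0.0476762890136931 [0.1034 1.0349 0.3422]
tool (0, 0, 0) [ 0.4491 -0.2882  0.1138] [253.4541 236.844 ]
tool (0, 0, 0.014) [ 0.4491 -0.2882  0.0998] [253.4684 228.4203]
tool (0.012, 0, 0.014) [ 0.4467 -0.2765  0.0997] [253.4469 210.8276]
tool (-0.012, 0, 0.014) [ 0.4516 -0.3     0.0998] [253.4892 245.4874]
mL [ 827.4871 -300.0401]
mR [708.1981 -77.2939]
yel [365.5, 329.3] [363, 325, 6, 10, 29] [ 0.5506 -0.357   0.086 ]
[227.2, 230.9] [209, 189, 38, 80, 1763]
[272.1, 230.4] [254, 189, 37, 80, 1699]
```

>>> step_arm:
  squeeze: 30
  steps:
    - {"grip": 0,"delta_pos": [-0.002,0.002,-0.004],"twist": [0,0,0]}
    - {"grip": -0.1,"delta_pos": [0,0,0],"twist": [0,0,0]}

```text
clock: 10.55
ee_pos: [0.4456, -0.2851, 0.1084]
orientation: [-1.985, -2.434, -0.0]
wrist_force: [0.4, 0.7, -0.0]
gripper_width: 0.043
gripper_force: 0.1
```

>>> step_arm:
  steps:
    - {"grip": -1,"delta_pos": [0.001,0,0],"twist": [0,0,0]}
    - {"grip": -1,"delta_pos": [0,0,0],"twist": [0,0,0]}
    - {"grip": -1,"delta_pos": [0,0,0],"twist": [0,0,0]}
    - {"grip": -1,"delta_pos": [0,0,0],"twist": [0,0,0]}

```text
clock: 10.95
ee_pos: [0.4491, -0.2871, 0.111]
orientation: [1.981, 2.43, -0.0]
wrist_force: [0.1, -0.1, 9.9]
gripper_width: 0.0227
gripper_force: 30.0
```

>>> step_arm:
  steps:
    - {"grip": -1,"delta_pos": [0,0,0.015],"twist": [0,0,0]}
    - {"grip": -1,"delta_pos": [0,0,0.045],"twist": [0,0,0]}
    - {"grip": -1,"delta_pos": [0,0,0.045],"twist": [0,0,0]}
    - {"grip": -1,"delta_pos": [0.02,0.03,0.035],"twist": [0,0,-0.033]}
    - {"grip": -1,"delta_pos": [0.027,0.035,0],"twist": [0,0,-0.033]}
    - {"grip": -1,"delta_pos": [0.028,0.035,0],"twist": [0,0,-0.033]}
    - {"grip": -1,"delta_pos": [0.028,0.035,0],"twist": [0,0,-0.033]}
    - {"grip": -1,"delta_pos": [0.028,0.035,0],"twist": [0,0,-0.033]}
    - {"grip": -1,"delta_pos": [0.028,0.035,0],"twist": [0,0,-0.033]}
    - {"grip": -1,"delta_pos": [0.028,0.035,0],"twist": [0,0,-0.033]}
    - {"grip": -1,"delta_pos": [0.028,0.035,0],"twist": [0,0,-0.033]}
    - {"grip": -1,"delta_pos": [0,0,0],"twist": [0,0,0]}

```text
clock: 12.15
ee_pos: [0.6649, -0.0057, 0.247]
orientation: [-2.282, -2.157, -0.004]
wrist_force: [-0.6, -0.4, -1.5]
gripper_width: 0.0223
gripper_force: 30.0
```

```bash
python3 look.py w10
python3 - <<'E'
import cv2
from h import *
a=cv2.imread('pics/w10.png')
for c,bb in blobs(a,(5,130,60),(19,255,255),60):print(c,bb)
E
```

```text
[ 0.6649 -0.0057  0.247 ] [-2.2819 -2.1572 -0.0042] 0.022327500333703454 [-0.6139 -0.3606 -1.4607]
tool (0, 0, 0) [ 0.6649 -0.0057  0.247 ] [253.3434 236.9723]
tool (0, 0, 0.014) [ 0.6649 -0.0057  0.233 ] [253.3592 228.5434]
tool (0.012, 0, 0.014) [0.6656 0.0063 0.233 ] [253.3361 210.9528]
tool (-0.012, 0, 0.014) [ 0.6642 -0.0177  0.2329] [253.3816 245.6088]
mL [250.9312 153.0006]
mR [251.3384 233.2647]
yel [295.4, 2.2] [278, 0, 36, 7, 149] [0.715  0.1655 0.086 ]
yel [254.1, 151.5] [249, 138, 11, 27, 283] [0.6675 0.0254 0.086 ]
[238.4, 232.0] [226, 191, 27, 89, 1438]
[269.5, 232.7] [256, 191, 27, 89, 1410]
```

Run:
```python
import cv2
from h import *
for f in ['w4','w5','w6','w10']:
    a=cv2.imread(f'pics/{f}.png')[150:300,200:310]
    print(f,[(c,bb) for c,bb in blobs(a,(5,130,60),(19,255,255),60)])
```

```text
w4 [([41.2, 93.9], [26, 44, 33, 100, 1781]), ([69.6, 85.9], [57, 44, 26, 90, 1337])]
w5 [([38.4, 86.1], [27, 45, 26, 89, 1357]), ([69.6, 85.8], [57, 44, 25, 90, 1334])]
w6 [([38.2, 85.3], [26, 44, 27, 90, 1374]), ([69.7, 85.1], [57, 44, 26, 90, 1352])]
w10 [([38.4, 82.0], [26, 41, 27, 89, 1438]), ([69.5, 82.7], [56, 41, 27, 89, 1410])]
```

>>> step_arm:
  steps:
    - {"grip": -1,"delta_pos": [0.002,0.02,-0.03],"twist": [0,0,-0.008]}
    - {"grip": -1,"delta_pos": [0,0.01,-0.04],"twist": [0,0,0]}
    - {"grip": -1,"delta_pos": [0,0,0],"twist": [0,0,0]}

```text
clock: 12.5
ee_pos: [0.6591, 0.0196, 0.1727]
orientation: [-2.289, -2.138, 0.014]
wrist_force: [-1.4, 0.1, -1.1]
gripper_width: 0.0226
gripper_force: 30.0
```

>>> step_arm:
  steps:
    - {"grip": -1,"delta_pos": [0.006,0.005,0],"twist": [0,0,0]}
    - {"grip": -1,"delta_pos": [0,0,0],"twist": [0,0,0]}
    - {"grip": -1,"delta_pos": [0,0,0],"twist": [0,0,0]}

```text
clock: 12.8
ee_pos: [0.6716, 0.0234, 0.1808]
orientation: [2.295, 2.14, 0.004]
wrist_force: [-0.5, -0.3, -1.4]
gripper_width: 0.0225
gripper_force: 30.0
```

>>> step_arm:
  steps:
    - {"grip": -1,"delta_pos": [-0.004,0.001,-0.01],"twist": [0,0,0]}
    - {"grip": -1,"delta_pos": [0,0,-0.015],"twist": [0,0,0]}
    - {"grip": -1,"delta_pos": [0,0,0],"twist": [0,0,0]}
    - {"grip": -1,"delta_pos": [0,0,0],"twist": [0,0,0]}

```text
clock: 13.2
ee_pos: [0.6657, 0.0251, 0.1533]
orientation: [-2.297, -2.143, 0.001]
wrist_force: [0.1, -0.1, -0.5]
gripper_width: 0.0224
gripper_force: 30.0
```

>>> step_arm:
  steps:
    - {"grip": -1,"delta_pos": [0.001,-0.001,-0.012],"twist": [0,0,0]}
    - {"grip": -1,"delta_pos": [0,0,-0.012],"twist": [0,0,0]}
    - {"grip": -1,"delta_pos": [0,0,-0.005],"twist": [0,0,0]}
    - {"grip": -1,"delta_pos": [0,0,0],"twist": [0,0,0]}
    - {"grip": -1,"delta_pos": [0,0,0],"twist": [0,0,0]}

```text
clock: 13.7
ee_pos: [0.6671, 0.0243, 0.1241]
orientation: [-2.297, -2.143, 0.0]
wrist_force: [-0.1, 0.5, -0.9]
gripper_width: 0.0225
gripper_force: 30.0
```

```bash
python3 look.py w11
python3 - <<'E'
import cv2
a=cv2.imread('pics/w11.png')
cv2.imwrite('pics/w11c.png',cv2.resize(a[90:310,170:350],None,fx=2.7,fy=2.7))
E
```

```text
[0.6671 0.0243 0.1241] [-2.2966 -2.1435  0.0002] 0.022491754490548115 [-0.0896  0.5333 -0.9137]
tool (0, 0, 0) [0.6671 0.0243 0.1241] [253.3399 236.9804]
tool (0, 0, 0.014) [0.6671 0.0243 0.1101] [253.3556 228.5512]
tool (0.012, 0, 0.014) [0.6679 0.0363 0.1101] [253.3324 210.9607]
tool (-0.012, 0, 0.014) [0.6663 0.0123 0.1101] [253.3781 245.6164]
mL [249.1544 217.0527]
mR [251.3863 326.2651]
yel [253.7, 199.1] [246, 195, 16, 9, 117] [0.6682 0.0372 0.086 ]
yel [199.2, 320.0] [197, 317, 6, 7, 21] [ 0.6181 -0.0593  0.086 ]
```

View pics/w11c.png

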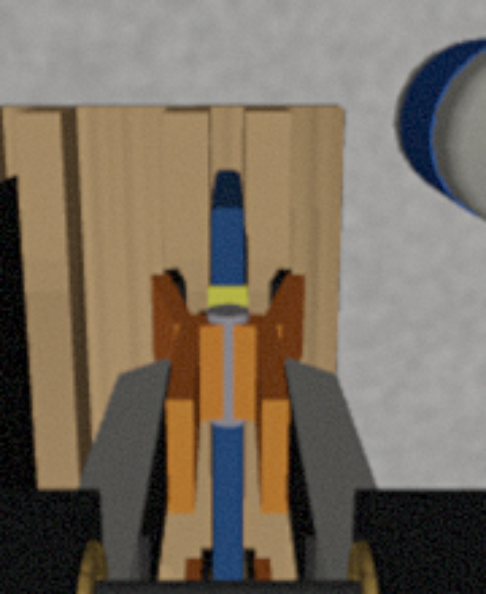

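The second clip straddles the phone at crop (228,290), on the L mark. I seat it and release.

>>> step_arm:
  steps:
    - {"grip": -1,"delta_pos": [0,0,-0.002],"twist": [0,0,0]}
    - {"grip": -1,"delta_pos": [0,0,0],"twist": [0,0,0]}
    - {"grip": -0.1,"delta_pos": [0,0,0],"twist": [0,0,0]}
    - {"grip": 0.1,"delta_pos": [0,0,0],"twist": [0,0,0]}
    - {"grip": 0.5,"delta_pos": [0,0,0],"twist": [0,0,0]}
    - {"grip": 0.5,"delta_pos": [0,0,0],"twist": [0,0,0]}
    - {"grip": 0.6,"delta_pos": [0,0,0.03],"twist": [0,0,0]}
    - {"grip": 0.6,"delta_pos": [0,0,0.045],"twist": [0,0,0]}
    - {"grip": 1,"delta_pos": [0,0,0.045],"twist": [0,0,0]}

```text
clock: 14.65
ee_pos: [0.6666, 0.0243, 0.2432]
orientation: [-2.296, -2.143, 0.002]
wrist_force: [0.4, -0.1, -0.5]
gripper_width: 0.0751
gripper_force: 0.0
```

>>> step_arm:
  steps:
    - {"grip": 1,"delta_pos": [-0.014,0.031,0.006],"twist": [0,0,-0.061]}
    - {"grip": 1,"delta_pos": [-0.014,0.031,0.006],"twist": [0,0,-0.061]}
    - {"grip": 1,"delta_pos": [-0.014,0.031,0.006],"twist": [0,0,-0.061]}
    - {"grip": 1,"delta_pos": [-0.014,0.031,0.006],"twist": [0,0,-0.061]}
    - {"grip": 1,"delta_pos": [-0.015,0.031,0.006],"twist": [0,0,-0.061]}
    - {"grip": 1,"delta_pos": [-0.015,0.031,0.006],"twist": [0,0,-0.061]}
    - {"grip": 1,"delta_pos": [-0.015,0.031,0.006],"twist": [0,0,-0.061]}
    - {"grip": 1,"delta_pos": [-0.015,0.031,0.006],"twist": [0,0,-0.061]}
    - {"grip": 1,"delta_pos": [0,0,0],"twist": [0,0,0]}
    - {"grip": 1,"delta_pos": [0,0,0],"twist": [0,0,0]}

```text
clock: 15.65
ee_pos: [0.5509, 0.2726, 0.2906]
orientation: [2.744, 1.528, 0.001]
wrist_force: [-0.3, -0.4, -0.8]
gripper_width: 0.0942
gripper_force: 0.0
```

```bash
python3 look.py w12
python3 - <<'E'
import cv2
from station import *
from h import *
b=np.load('w12.npz')
for p in [(.5735,.3354,.165),(.530,.266,.165),(.552,.3,.165),(.419,.238,.003)]:
    c=b['V']@[*p,1];q=b['K']@c[:3];print(p,q[:2]/q[2])
for n in ['lamp','dock','spot']: print(n,[(np.round(d['extent'],1).tolist(),round(d['score'],2)) for d in search_frame('wrist',n)][:4])
print(blobs(cv2.imread('pics/w12.png'),(45,100,40),(75,255,255),60))
E
```

```text
[0.5509 0.2726 0.2906] [2.744  1.5275 0.001 ] 0.09419450923566543 [-0.3179 -0.3566 -0.8227]
tool (0, 0, 0) [0.5509 0.2726 0.2906] [253.2446 237.2838]
tool (0, 0, 0.014) [0.5509 0.2726 0.2766] [253.2587 228.8438]
tool (0.012, 0, 0.014) [0.5573 0.2828 0.2766] [253.234 211.257]
tool (-0.012, 0, 0.014) [0.5446 0.2624 0.2766] [253.2826 245.9063]
mL [420.8782 282.0492]
mR [444.2269 332.8031]
yel [380.7, 125.2] [349, 97, 61, 58, 1538] [0.7091 0.2408 0.086 ]
yel [420.6, 275.4] [416, 270, 10, 14, 76] [0.6678 0.0334 0.086 ]
(0.5735, 0.3354, 0.165) [238.20187208 119.82828745]
(0.53, 0.266, 0.165) [238.90646753 203.68228151]
(0.552, 0.3, 0.165) [239.17239926 163.67842386]
(0.419, 0.238, 0.003) [193.11392856 224.21639345]
lamp [([241.5, 152.2, 59.6, 75.7], 0.69)]
dock [([245.7, 129.4, 73.7, 48.1], 0.76), ([410.0, 271.4, 37.2, 62.7], 0.43)]
spot [([193.4, 223.9, 67.1, 63.1], 0.68)]
[([194.8, 221.3], [160, 192, 66, 62, 2937])]
```

View pics/w12.png

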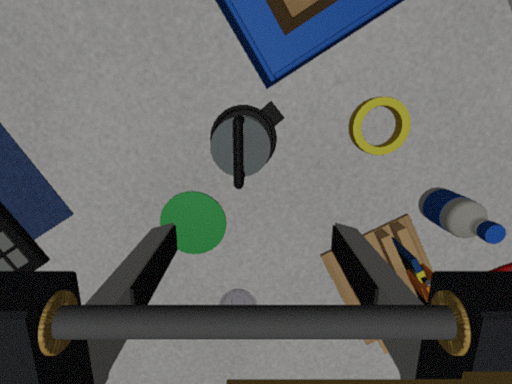

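The bar runs from (238,117) to (239,188), vertical, so it is aligned with the tool. The green disc centre is near (193,222).

Run:
```python
from h import *
np.set_printoptions(precision=4,suppress=True)
b=np.load('w12.npz')
f=lambda u,v,z:atz((u,v),z,b['K'],b['V'])
p,q=f(238.5,117,.167),f(239,188,.167);print(p,q,(p+q)/2,np.linalg.norm(p-q),np.degrees(np.arctan2(*(p-q)[:2][::-1])))
print(f(193.2,223,.003),f(193.9,222,.003))
# lamp top disc circle centre from image, z=.115 
print('lamp top',f(241,145,.115))
# triangulate bar centre & disc with top cam
for t,w in [((47,194),(238.5,117)),((117,235),(239,188)),((174,348),(193.2,223))]: print(tri([ray(T(*t),K['top'],V['top']),ray(w,b['K'],b['V'])]))
```

```text
[0.5752 0.3374 0.167 ] [0.5391 0.28   0.167 ] [0.5572 0.3087 0.167 ] 0.06783185220917241 57.855387164741046
[0.4203 0.2396 0.003 ] [0.4221 0.2404 0.003 ]
lamp top [0.5587 0.3106 0.115 ]
(array([0.5741, 0.3375, 0.1458]), [np.float64(8.864785648480297e-05), np.float64(8.864785648496857e-05)])
(array([0.5322, 0.2719, 0.1248]), [np.float64(0.00035444341074836487), np.float64(0.0003544434107484151)])
(array([ 0.4185,  0.238 , -0.0029]), [np.float64(0.0005029971184580219), np.float64(0.0005029971184579395)])
```

>>> step_arm:
  steps:
    - {"grip": 1,"delta_pos": [0.003,0.018,-0.03],"twist": [0,0,0]}
    - {"grip": 1,"delta_pos": [0.003,0.018,-0.03],"twist": [0,0,0]}
    - {"grip": 0.7,"delta_pos": [0,0,-0.03],"twist": [0,0,0]}
    - {"grip": 0.4,"delta_pos": [0,0,0],"twist": [0,0,0]}
    - {"grip": 0.3,"delta_pos": [0,0,0],"twist": [0,0,0]}

```text
clock: 16.35
ee_pos: [0.5575, 0.3074, 0.2003]
orientation: [2.747, 1.523, -0.002]
wrist_force: [-0.5, -0.3, 1.1]
gripper_width: 0.0734
gripper_force: 0.0
```

```bash
python3 look.py w13
python3 - <<'E'
import cv2
a=cv2.imread('pics/w13.png')
g=cv2.cvtColor(a,cv2.COLOR_BGR2GRAY)
for r in range(90,300,10): 
    i=[c for c in range(180,330) if g[r,c]<55]; print(r,i[:1],i[-1:],len(i))
E
```

```text
[0.5575 0.3074 0.2003] [ 2.7472  1.5235 -0.0016] 0.07337891386490536 [-0.4591 -0.2922  1.0889]
tool (0, 0, 0) [0.5575 0.3074 0.2003] [253.2446 237.2864]
tool (0, 0, 0.014) [0.5575 0.3074 0.1863] [253.2587 228.8464]
tool (0.012, 0, 0.014) [0.5638 0.3176 0.1862] [253.234  211.2596]
tool (-0.012, 0, 0.014) [0.5511 0.2972 0.1863] [253.2826 245.9088]
mL [470.9682 351.212 ]
mR [496.6791 408.7236]
yel [419.1, 157.6] [380, 124, 77, 70, 2706] [0.7047 0.2523 0.086 ]
90 [267] [321] 24
100 [274] [305] 23
110 [279] [298] 13
120 [] [] 0
130 [283] [286] 4
140 [231] [294] 64
150 [221] [300] 64
160 [216] [289] 46
170 [213] [292] 36
180 [213] [291] 23
190 [244] [257] 14
200 [244] [257] 14
210 [244] [257] 14
220 [244] [257] 14
230 [187] [320] 25
240 [182] [326] 37
250 [180] [329] 42
260 [180] [329] 28
270 [180] [329] 12
280 [180] [329] 3
290 [] [] 0
```

>>> step_arm:
  squeeze: 30
  steps:
    - {"grip": 0.3,"delta_pos": [-0.002,0.002,-0.02],"twist": [0,0,0]}
    - {"grip": 0.3,"delta_pos": [0,0,-0.02],"twist": [0,0,0]}
    - {"grip": 0.2,"delta_pos": [0,0,-0.015],"twist": [0,0,0]}
    - {"grip": 0.1,"delta_pos": [0,0,0],"twist": [0,0,0]}
    - {"grip": -0.4,"delta_pos": [0,0,0],"twist": [0,0,0]}
    - {"grip": -0.4,"delta_pos": [0,0,0],"twist": [0,0,0]}

```text
clock: 17.0
ee_pos: [0.5564, 0.3106, 0.1475]
orientation: [2.746, 1.524, 0.006]
wrist_force: [0.6, 0.8, 1.0]
gripper_width: 0.0393
gripper_force: 0.0
```

>>> step_arm:
  steps:
    - {"grip": -0.7,"delta_pos": [0,0,0],"twist": [0,0,0]}
    - {"grip": -1,"delta_pos": [0,0,0],"twist": [0,0,0]}
    - {"grip": -1,"delta_pos": [0,0,0],"twist": [0,0,0]}
    - {"grip": -1,"delta_pos": [0,0,0],"twist": [0,0,0]}

```text
clock: 17.4
ee_pos: [0.5555, 0.3102, 0.1456]
orientation: [2.746, 1.525, 0.001]
wrist_force: [1.7, -1.1, 0.4]
gripper_width: 0.0095
gripper_force: 30.0
```

>>> step_arm:
  squeeze: 40
  steps:
    - {"grip": -1,"delta_pos": [0,0,0.01],"twist": [0,0,0]}
    - {"grip": -1,"delta_pos": [0,0,0.015],"twist": [0,0,0]}
    - {"grip": -1,"delta_pos": [0,0,0.02],"twist": [0,0,0]}
    - {"grip": -1,"delta_pos": [-0.012,-0.006,0.005],"twist": [0,0,0]}
    - {"grip": -1,"delta_pos": [-0.02,-0.01,0],"twist": [0,0,0]}
    - {"grip": -1,"delta_pos": [-0.025,-0.013,0],"twist": [0,0,0]}
    - {"grip": -1,"delta_pos": [-0.025,-0.013,0],"twist": [0,0,0]}
    - {"grip": -1,"delta_pos": [-0.025,-0.013,0],"twist": [0,0,0]}
    - {"grip": -1,"delta_pos": [-0.018,-0.01,0],"twist": [0,0,0]}
    - {"grip": -1,"delta_pos": [-0.012,-0.006,0],"twist": [0,0,0]}
    - {"grip": -1,"delta_pos": [0,0,0],"twist": [0,0,0]}
    - {"grip": -1,"delta_pos": [0,0,0],"twist": [0,0,0]}

```text
clock: 18.6
ee_pos: [0.4187, 0.2396, 0.1955]
orientation: [2.747, 1.525, 0.003]
wrist_force: [0.8, 1.3, -6.0]
gripper_width: 0.0087
gripper_force: 40.0
```

```bash
python3 look.py w14
python3 - <<'E'
import cv2
from station import *
from h import *
g=get_image('side');cv2.imwrite('pics/s2.png',g['frame'])
g=get_image('top');cv2.imwrite('pics/t2.png',g['frame'])
a=cv2.imread('pics/w14.png');b=cv2.imread('pics/s2.png')[130:350,100:330];t=cv2.imread('pics/t2.png')[130:350,110:320]
cv2.imwrite('pics/c14.png',np.hstack([cv2.resize(a,(400,300)),cv2.resize(b,(314,300)) ]))
E
```

```text
[0.4187 0.2396 0.1955] [2.7465 1.5249 0.0031] 0.008730823359167163 [ 0.8287  1.3468 -6.0464]
tool (0, 0, 0) [0.4187 0.2396 0.1955] [253.2439 237.285 ]
tool (0, 0, 0.014) [0.4188 0.2397 0.1815] [253.258 228.845]
tool (0.012, 0, 0.014) [0.4251 0.2498 0.1815] [253.2333 211.2582]
tool (-0.012, 0, 0.014) [0.4124 0.2295 0.1814] [253.2819 245.9075]
mL [580.2948 243.8453]
mR [602.1221 314.8614]
yel [488.7, 39.7] [469, 0, 43, 76, 1870] [0.655  0.2468 0.086 ]
```

View pics/c14.png

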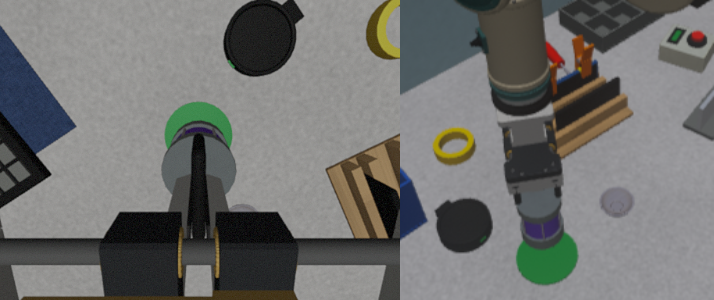

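The lamp hangs upright over the green disc. In the wrist half the disc spans u 165-232 and the lamp 162-236, both centred at about 199.

Run:
```python
from h import *
np.set_printoptions(precision=4,suppress=True)
b=np.load('w14.npz');im=cv2.imread('pics/w14.png')
hsv=cv2.inRange(cv2.cvtColor(im,cv2.COLOR_BGR2HSV),(45,100,40),(75,255,255))
n,l,s,c=cv2.connectedComponentsWithStats(hsv);i=1+np.argmax(s[1:,4]);print(s[i])
ct,_=cv2.findContours((l==i).astype('u1')*255 if 0 else (l==i).astype(np.uint8),0,1)
pts=max(ct,key=len)[:,0]
P=np.array([atz(p,.003,b['K'],b['V'])[:2] for p in pts])
from scipy.optimize import least_squares
r=least_squares(lambda c:np.hypot(*(P-c).T)-.052,[.419,.239],loss='soft_l1',f_scale=.001);print('disc',r.x)
u=(162+236)/2*1.28
print('lamp front top edge',atz((198.5*1.28,133*1.28),.165,b['K'],b['V'])[:2]-.034*np.array([np.cos(np.radians(58.2)),np.sin(np.radians(58.2))]))
# residual-based spread
e=np.hypot(*(P-r.x).T);print(np.percentile(e,[10,50,90]))
```

```text
[ 211  131   86   60 2274]
disc [0.418  0.2375]
lamp front top edge [0.4201 0.2406]
[0.0286 0.0507 0.0531]
```

>>> step_arm:
  steps:
    - {"grip": -1,"delta_pos": [-0.001,-0.001,-0.015],"twist": [0,0,0]}
    - {"grip": -1,"delta_pos": [0,0,-0.02],"twist": [0,0,0]}
    - {"grip": -1,"delta_pos": [0,0,-0.015],"twist": [0,0,0]}
    - {"grip": -1,"delta_pos": [0,0,-0.01],"twist": [0,0,0]}
    - {"grip": -1,"delta_pos": [0,0,-0.005],"twist": [0,0,0]}
    - {"grip": -1,"delta_pos": [0,0,0],"twist": [0,0,0]}
    - {"grip": -1,"delta_pos": [0,0,0],"twist": [0,0,0]}

```text
clock: 19.45
ee_pos: [0.4178, 0.2386, 0.1308]
orientation: [2.746, 1.525, 0.002]
wrist_force: [0.4, 0.7, -5.0]
gripper_width: 0.0088
gripper_force: 40.0
```

>>> step_arm:
  steps:
    - {"grip": -1,"delta_pos": [0.001,0,-0.003],"twist": [0,0,0]}
    - {"grip": -1,"delta_pos": [0,0,-0.002],"twist": [0,0,0]}
    - {"grip": -1,"delta_pos": [0,0,0],"twist": [0,0,0]}
    - {"grip": -1,"delta_pos": [0,0,0],"twist": [0,0,0]}

```text
clock: 19.85
ee_pos: [0.418, 0.2383, 0.1254]
orientation: [2.746, 1.525, 0.0]
wrist_force: [0.8, 0.6, -5.5]
gripper_width: 0.0088
gripper_force: 40.0
```

>>> step_arm:
  steps:
    - {"grip": -1,"delta_pos": [0,0,-0.001],"twist": [0,0,0]}
    - {"grip": -1,"delta_pos": [0,0,-0.001],"twist": [0,0,0]}
    - {"grip": -1,"delta_pos": [0,0,0],"twist": [0,0,0]}

```text
clock: 20.15
ee_pos: [0.4185, 0.2383, 0.1236]
orientation: [2.746, 1.525, 0.001]
wrist_force: [0.4, -0.9, -3.5]
gripper_width: 0.0086
gripper_force: 40.0
```

Force is dropping, so contact is near.

>>> step_arm:
  steps:
    - {"grip": -1,"delta_pos": [0,0,-0.001],"twist": [0,0,0]}
    - {"grip": -1,"delta_pos": [0,0,0],"twist": [0,0,0]}

```text
clock: 20.35
ee_pos: [0.419, 0.2382, 0.1234]
orientation: [2.745, 1.525, 0.003]
wrist_force: [-0.4, -1.9, 3.7]
gripper_width: 0.0084
gripper_force: 40.0
```

>>> step_arm:
  squeeze: 20
  steps:
    - {"grip": -0.6,"delta_pos": [0,0,0],"twist": [0,0,0]}
    - {"grip": -0.3,"delta_pos": [0,0,0],"twist": [0,0,0]}
    - {"grip": -0.2,"delta_pos": [0,0,0],"twist": [0,0,0]}
    - {"grip": -0.2,"delta_pos": [0,0,0.02],"twist": [0,0,0]}
    - {"grip": -0.2,"delta_pos": [0,0,0.04],"twist": [0,0,0]}
    - {"grip": -0.2,"delta_pos": [0,0,0.045],"twist": [0,0,0]}
    - {"grip": -0.6,"delta_pos": [0,0,0.03],"twist": [0,0,0]}

```text
clock: 21.05
ee_pos: [0.4188, 0.2388, 0.2601]
orientation: [2.746, 1.525, 0.005]
wrist_force: [-0.7, 0.0, -0.3]
gripper_width: 0.0329
gripper_force: 0.0
```

>>> step_arm:
  steps:
    - {"grip": -1,"delta_pos": [0.01,-0.041,0.005],"twist": [0,0,0]}
    - {"grip": -1,"delta_pos": [0.011,-0.041,0.005],"twist": [0,0,0]}
    - {"grip": -1,"delta_pos": [0.011,-0.041,0],"twist": [0,0,0]}
    - {"grip": -1,"delta_pos": [0.011,-0.041,0],"twist": [0,0,0]}
    - {"grip": -1,"delta_pos": [0.011,-0.041,0],"twist": [0,0,0]}
    - {"grip": -1,"delta_pos": [0.011,-0.041,0],"twist": [0,0,0]}
    - {"grip": -1,"delta_pos": [0.011,-0.041,0],"twist": [0,0,0]}
    - {"grip": -1,"delta_pos": [0.011,-0.041,0],"twist": [0,0,0]}
    - {"grip": -1,"delta_pos": [0.011,-0.041,0],"twist": [0,0,0]}
    - {"grip": -1,"delta_pos": [0.011,-0.041,0],"twist": [0,0,0]}
    - {"grip": -1,"delta_pos": [0.011,-0.041,0],"twist": [0,0,0]}
    - {"grip": -1,"delta_pos": [0.011,-0.041,0],"twist": [0,0,0]}

```text
clock: 22.25
ee_pos: [0.5493, -0.2553, 0.267]
orientation: [-2.746, -1.525, -0.001]
wrist_force: [0.3, 0.0, -0.4]
gripper_width: 0.0004
gripper_force: 0.0
```

>>> step_arm:
  steps:
    - {"grip": -1,"delta_pos": [0.013,-0.041,0],"twist": [0,0,0]}
    - {"grip": -1,"delta_pos": [0.013,-0.042,-0.02],"twist": [0,0,0]}
    - {"grip": -1,"delta_pos": [0,0,-0.03],"twist": [0,0,0]}
    - {"grip": -1,"delta_pos": [0,0,-0.03],"twist": [0,0,0]}
    - {"grip": -1,"delta_pos": [0,0,0],"twist": [0,0,0]}
    - {"grip": -1,"delta_pos": [0,0,0],"twist": [0,0,0]}

```text
clock: 22.85
ee_pos: [0.5751, -0.3365, 0.1872]
orientation: [-2.746, -1.525, 0.0]
wrist_force: [-0.5, -0.4, -0.1]
gripper_width: 0.0007
gripper_force: 0.0
```

```bash
python3 look.py w15|head -1
python3 - <<'E'
from station import *
from h import *
np.set_printoptions(precision=4,suppress=True)
b=np.load('w15.npz');im=cv2.imread('pics/w15.png')
print([(np.round(d['extent'],1).tolist(),round(d['score'],2)) for d in search_frame('wrist','start_top')][:3])
for c,bb in blobs(im,(0,150,60),(6,255,255),60)+blobs(im,(174,150,60),(180,255,255),60): print(c,bb,atz((bb[0]+bb[2]/2,bb[1]+bb[3]/2),.057,b['K'],b['V']),tri([ray((347.0,181.8),K['top'],V['top']),ray((bb[0]+bb[2]/2,bb[1]+bb[3]/2),b['K'],b['V'])])[0])
E
```

```text
[ 0.5751 -0.3365  0.1872] [-2.7456 -1.5248  0.0004] 0.0006894304656086216 [-0.5386 -0.3938 -0.0783]
[([255.7, 183.3, 29.3, 31.4], 0.6)]
[254.4, 186.0] [239, 170, 32, 32, 751] [ 0.5767 -0.3369  0.057 ] [ 0.5777 -0.336   0.0646]
```

Run:
```python
from station import *
from h import *
a=get_image('side')['frame'][150:350,120:320];cv2.imwrite('pics/s3.png',a)
b=get_image('top')['frame'][130:270,120:300];cv2.imwrite('pics/t3.png',b)
cv2.imwrite('pics/c15.png',np.hstack([cv2.resize(a,(420,420),interpolation=2),cv2.resize(b,(378,294),interpolation=2) if 0 else cv2.copyMakeBorder(cv2.resize(b,(378,294),interpolation=2),0,126,0,0,0)]))
```

```text
(no output)
```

View pics/c15.png

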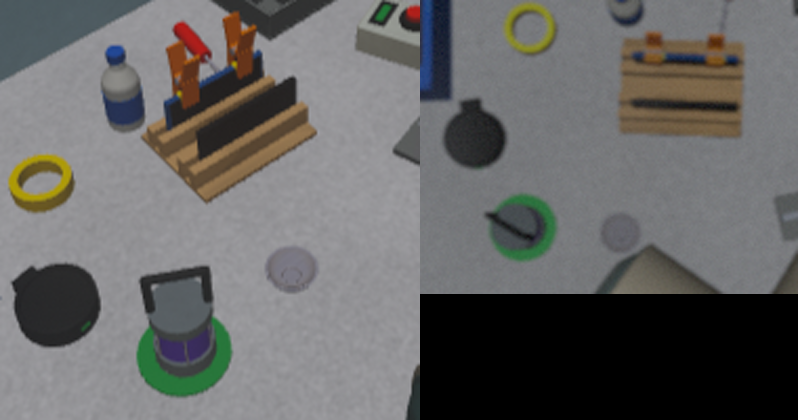

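>>> step_arm:
  steps:
    - {"grip": -1,"delta_pos": [0.001,0,-0.04],"twist": [0,0,0]}
    - {"grip": -1,"delta_pos": [0,0,-0.04],"twist": [0,0,0]}
    - {"grip": -1,"delta_pos": [0,0,-0.025],"twist": [0,0,0]}
    - {"grip": -1,"delta_pos": [0,0,0],"twist": [0,0,0]}
    - {"grip": -1,"delta_pos": [0,0,0],"twist": [0,0,0]}

```text
clock: 23.55
ee_pos: [0.5769, -0.3371, 0.0838]
orientation: [2.745, 1.525, 0.001]
wrist_force: [-0.7, 0.1, 0.8]
gripper_width: 0.0002
gripper_force: 0.0
```

Both clips stand on the phone at side (180,80) and (238,45). The lamp is upright in the middle of the disc at side (184,350). Now I press the button.

>>> step_arm:
  steps:
    - {"grip": -1,"delta_pos": [0,0,-0.01],"twist": [0,0,0]}
    - {"grip": -1,"delta_pos": [0,0,-0.008],"twist": [0,0,0]}
    - {"grip": -1,"delta_pos": [0,0,-0.003],"twist": [0,0,0]}
    - {"grip": -1,"delta_pos": [0,0,0],"twist": [0,0,0]}

```text
clock: 23.95
ee_pos: [0.5781, -0.3381, 0.0661]
orientation: [2.741, 1.522, 0.005]
wrist_force: [-1.9, 0.9, 15.9]
gripper_width: 0.0002
gripper_force: 8.1
```

>>> step_arm:
  steps:
    - {"grip": -1,"delta_pos": [0,0,-0.001],"twist": [0,0,0]}
    - {"grip": -1,"delta_pos": [0,0,0],"twist": [0,0,0]}

```text
clock: 24.15
ee_pos: [0.5781, -0.3381, 0.066]
orientation: [2.74, 1.522, 0.005]
wrist_force: [-2.2, 1.4, 20.3]
gripper_width: 0.0005
gripper_force: 9.9
```

>>> step_arm:
  steps:
    - {"grip": -1,"delta_pos": [0,0,0.006],"twist": [0,0,0]}
    - {"grip": -1,"delta_pos": [0,0,0],"twist": [0,0,0]}
    - {"grip": -1,"delta_pos": [0,0,0],"twist": [0,0,0]}

```text
clock: 24.45
ee_pos: [0.5778, -0.338, 0.0676]
orientation: [2.742, 1.523, 0.004]
wrist_force: [2.6, -0.6, 3.6]
gripper_width: 0.0005
gripper_force: 2.0
```

>>> step_arm:
  steps:
    - {"grip": -1,"delta_pos": [0,0,0.02],"twist": [0,0,0]}
    - {"grip": -1,"delta_pos": [0,0,0.04],"twist": [0,0,0]}
    - {"grip": -1,"delta_pos": [0,0,0.04],"twist": [0,0,0]}
    - {"grip": -1,"delta_pos": [0,0,0],"twist": [0,0,0]}
    - {"grip": -1,"delta_pos": [0,0,0],"twist": [0,0,0]}

```text
clock: 24.95
ee_pos: [0.5756, -0.3365, 0.1661]
orientation: [-2.746, -1.525, 0.001]
wrist_force: [-0.2, -0.0, 0.1]
gripper_width: 0.0003
gripper_force: 0.0
```

```bash
python3 -c "
from station import *
print(finish_job())"
```

```text
the job is handed in; nothing more can be done
None
```

The job is handed in at about 25 s: camera views showed both clips on the phone's marks and the lamp upright on the green disc, and the timer button was then pressed to its stop (about 20 N); no verdict came back.

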